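Walk the sticky cup-cubby door shut and bolt it

ROBOT

A 6-joint arm with a two-finger parallel gripper is mounted at the origin on the work surface. World frame = base frame: x ahead of the robot, y to its left, z up, the work surface at z = 0. Lengths are in m, angles in rad, forces in N, time in s.
With the tool pointing down it reaches from about 0.3 to 0.85 m from the base axis. Payload 5.4 kg.
Tool frame: the origin (TCP) lies at the very end of the fingers, on their centre line; the grasp point (between the pads) lies env.grip_point_offset behind it (env.grip_point_offset is the distance from the TCP to the grasp point, in m); x points along the fingers, y is the direction in which the jaws open and shut, and the axes are right-handed (so a half turn about x gives the same grasp; the last joint's range is limited). The gripper opens to 85 mm and grips with 20 to 120 N. Pads are 22 mm wide; open, the fingers measure 114 mm over their backs; the gripper's body (76 mm by 85 mm) begins 54 mm behind the grasp point. The pads swing forward as they close: fully open they stand 13 mm farther back than shut.
Start: joints at [-1.44, 0.158, 1.597, -0, 1.386, -0.21], TCP at [0.192, -0.542, 0.231] pointing down, gripper open.
Joint ranges: [-2.91, 2.91], [-0.94, 2.29], [0.18, 2.7], [-1.29, 4.43], [0.17, 2.64], [-3, 3]. Speed limits (rad/s): [2.57, 2.57, 3.14, 3.14, 3.14, 3.14].

INTERFACE

Orientations are given as a unit quaternion [w, x, y, z].
In Python, from station import env gives the robot as it stands.
- The arm moves only by the tool drive_tool, never from a script. Its argument "plan" is one flat list of numbers, 5 for each row, row after row: the finger opening in mm, from 0 to 85.4, then the shift along the world's x, y, z in mm, then the turn about the world's z in rad. A call has 1 to 5 rows; each row is the pose to reach, as a shift and turn from the pose commanded when the call began; what a row does not reach only later rows make up. A row lasts 1/8 s, in which the tool goes at most 62.5 mm and 10.7 degrees, less where a joint would pass 70% of its speed; a pose out of reach is approached as far as the arm can. A call with a gripper value outside its range is refused whole. The fingers move at their own pace and stop on an object; the grip force is fixed at half the most. Time passes only in rows, so rows that repeat a pose let the fingers close. It gives the time, the measured TCP pose, the force and the opening at its end, in the units of the state.
- env.sense(): the state, without advancing time (a new reading comes with each control period).
- env.snapshot(name): name is "scene" or "top" or "wrist"; returns a dict with "frame" (420x560x3 uint8, blue, green, red), "fx", "fy", "cx", "cy" (pixels), "R" (3x3) and "t" (3): a world point X has camera coordinates R X + t. Camera axes: x right, y down, z forward; pixel columns grow to the right and rows downward; lengths in m; the calibration is good to about 2 mm. A picture is of the moment at which its call begins. There is no depth.
- env.sign_off(): hands the job in, once; it reports no verdict.
The state is a dict: "clock": time; "joints": joint angles; "qvel": joint speeds; "effort": joint torques, N m; "ee_pos": TCP position; "orientation": TCP orientation; "contact_force": force on the tool from outside, world axes, zero at the start; "moment": the same for the moment, N m; "gripper_width": finger opening in m.
Only numpy, scipy, OpenCV 4.12 (cv2) and the standard library are available. Lean on these libraries where they do the work, as an engineer would, in place of code of your own. Each camera call takes 0.05 s, during which the arm holds its last target.

TASK

The clear sliding door of the espresso-cup cubby sticks in its tracks and has been left half open: push it shut, away from you, by its two upright tabs, a little at one end and then at the other so that it does not rack, and press both ends slowly and firmly home against the rubber buffers without ever forcing the door. Then slide the little bolt fully across behind the door's near edge, and leave everything else on the shelf as it was.

Things in the scene. Friction and masses are not known exactly. Their poses are not given: they have to be found in the camera images.
- cubby: Fixed white cubby, 300 (x) x 430 (y) x 100 mm high. Frame: origin at worktop height, midway between the tracks, in the plane of both tabs' near faces when the door is shut; x = closing direction (away from robot), y left, z up. Near half is decked over (top at 100 mm, from x -160 to +17 mm), far half open over the cups. Side tracks at y +-157 mm rise to 116 mm.
- door: Clear acrylic door 120 (x) x 300 (y) x 5 mm, underside 6 mm above the deck, aluminium near edge; origin at mid near edge, axes as cubby's. It slides only along x, can skew, and stays where left. Pushing it with more than 20 N cracks it (fails); 16 N is enough for every stroke and for pressing home. A push in its middle, or with one end far ahead, needs about 22 N.
- tab_left (a point): Middle of the near face of the left (+y) tab: smooth upright aluminium plate 40 wide (y), 8 thick (x), 108 to 138 mm above the worktop (this point 124), at y = +110 mm of the cubby; free deck on its near side. Starts 42 to 64 mm short of home. It meets a stiff buffer (3 N per mm more push: go slowly) at x = -1 mm of the cubby and is home when pressed beyond x = -0.5 mm, at about 15 to 16 N.
- tab_right (a point): The same point on the right (-y) tab, at y = -110 mm in the cubby's frame, same start and home.
- runner_left_point (a point): Door point over its left runner, at the near edge (y = +140 mm). Each end rides its own sticky runner: pushed at one tab, that end moves at about 12 N while the other runner stays put and the door skews about it. The push grows about 0.2 N per mm that the pushed tab leads the other, and is less while it lags. Move the ends by turns, 10 to 20 mm a stroke; press home with the ends level.
- runner_right_point (a point): The same over the right runner (y = -140 mm).
- bolt (a joint): Travel of the small steel bolt in m: 0 drawn back, 0.035 fully across. It lies on the deck left of the door and slides to the right (-y of the cubby) behind the door's near edge; needs about 3 N, then meets its end stop. Unless the left end of the door is home its 12 mm thick tongue meets the door.
- bolt_knob (a point): Middle of the bolt's upright round knob, 16 mm in diameter, 113 to 143 mm above the worktop (this point 128). Drawn back it is at x = -8.5, y = +190 mm in the cubby's frame, with free space on its left (+y) side, from which it can be pushed.
- scoop_mid (a point): Middle of the stainless scoop, 40 x 110 x 20 mm high, lying on the deck along y, near x = -135, y = 0 mm of the cubby; leave it alone.
- dripper: Orange plastic coffee dripper, 112 mm across, 90 mm high, standing on the worktop (origin under its middle); leave it alone.
- sugar_pot: Closed white ceramic sugar pot, 90 mm across, 102 mm high; leave it alone.
- saucer: White saucer, 120 mm across, 12 mm high; leave it alone.
- tamper: Steel tamper, 58 mm across, 86 mm high; leave it alone.
- jug: Steel milk jug, 72 mm across, 90 mm high; leave it alone.
- canister: White canister, 84 mm across, 130 mm high; leave it alone.

How it is judged:
On the way, in this order (a step that is already met when the one before it is completed fails the run):
1. both ends of the door are pressed home against the buffers (tab faces beyond 0.5 mm short of the shut plane) with the bolt still drawn back (x of each of tab_left, tab_right in the frame of cubby above -0.0005 m and value of joint bolt below 0.01 m), for 0.1 s.
2. the bolt is across (value of joint bolt above 0.03 m), for 0.1 s.
At the end, for the whole second after the job is handed in: Both tabs' near faces are pressed to within 0.5 mm of the shut plane or beyond it, and the bolt is across by more than 30 of its 35 mm and at rest (x of each of tab_left, tab_right in the frame of cubby above -0.0005 m and value of joint bolt above 0.03 m and velocity of joint bolt between -0.005 and 0.005 m/s); the robot touches nothing.
It fails at once if the door is pushed with more than 20 N (contact force between any of the fingers, the arm and door above 20 N).
It fails at once if a bystander is moved by more than 25 mm (distance of any of scoop_mid, dripper, sugar_pot, saucer, tamper, jug, canister from where it was at the start of the episode above 0.025 m).
It also fails if it takes over 72 s, if anything falls off the work surface, if the arm or the gripper's body presses on something with over 40 N, if the wrist force passes 120 N, or if a joint passes its speed limit or range.

## Working session

There is one attempt and no reset: what is moved stays moved. The work goes in short steps, Python scripts to look and compute and a tool call to move; the robot and the scene stay as the last step left them, time stands still between calls to the robot, and variables do not carry over. Pictures are saved under pics/ and viewed, and the job is handed in when it is done.

Besides the shell and the picture viewer there is one more tool, called after ">>>" in YAML: its name, and indented under it one key for each argument. drive_tool: Moves the arm, as the interface text tells. Its arguments: {"type":"object","properties":{"plan":{"type":"array"}},"required":["plan"]}

```bash
mkdir -p pics; ls
python3 - <<'E'
from station import env
import cv2
s=env.sense();print(s, env.grip_point_offset)
for n in ["scene","top","wrist"]:
    d=env.snapshot(n);cv2.imwrite(f"pics/{n}0.png",d["frame"]);print(n,d["fx"],d["cx"],d["cy"],d["R"],d["t"])
    import pickle;pickle.dump(d,open(f"{n}0.pkl","wb"))
E
```

```text
pics
{'clock': 0.0, 'joints': array([-1.44009002e+00,  1.59078339e-01,  1.59823890e+00, -9.39118356e-06,
        1.38621005e+00, -2.10114116e-01]), 'qvel': array([-1.60446869e-03,  6.32055157e-05, -1.04903535e-03, -1.33197441e-03,
       -1.86213055e-03,  3.15822845e-04]), 'effort': array([-5.41306526e-04, -3.95998049e+01, -3.31429839e+01, -3.32830232e-04,
        8.34738719e-03, -1.15249932e-06]), 'ee_pos': array([ 0.19208848, -0.5413212 ,  0.23029711]), 'orientation': array([ 0.11923282,  0.696888  ,  0.12059999, -0.69684022]), 'contact_force': array([-0.02320763, -0.19928624, -0.20876732]), 'moment': array([-0.04763591,  0.04057292, -0.02351382]), 'gripper_width': 0.08568447511156393} 0.0187
scene 495.98472764631475 274.57082925525276 211.4614152514721 [[ 0.43321588  0.90126435  0.00682509]
 [ 0.78483694 -0.37350736 -0.49449291]
 [-0.4431196   0.21957877 -0.86915487]] [-0.20192847 -0.3627422   1.64795965]
top 543.2607535891642 289.9217894322711 210.4801697427768 [[-0.00761142 -0.99980796 -0.01805858]
 [-0.98465271  0.01064246 -0.17420038]
 [ 0.17435911  0.01645552 -0.98454462]] [0.0024012  0.50918313 1.46400419]
wrist 364.2691039604809 276.3907025211298 205.3150247079011 [[ 0.33345933 -0.94276204 -0.0021483 ]
 [-0.89291417 -0.31655744  0.32014947]
 [-0.30250482 -0.10483858 -0.94736461]] [-0.57348798 -0.04157577  0.38383913]
```

View pics/top0.png

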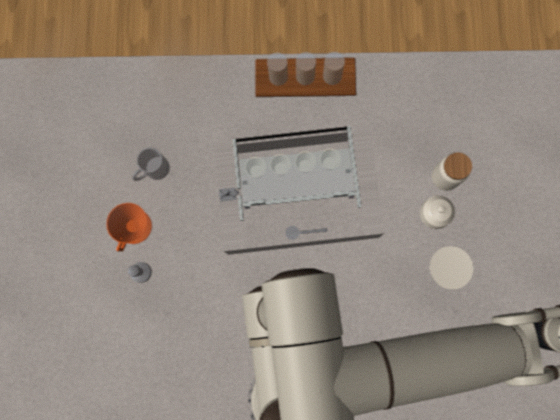

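View pics/scene0.png

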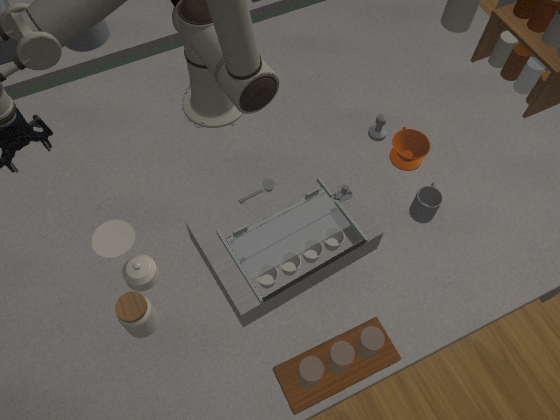

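Run:
```python
import cv2,pickle
f=pickle.load(open("top0.pkl","rb"))["frame"]
cv2.imwrite("pics/top0z.png",cv2.resize(f[90:310,170:430],None,fx=3,fy=2.7,interpolation=cv2.INTER_CUBIC))
```

```text
(no output)
```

View pics/top0z.png

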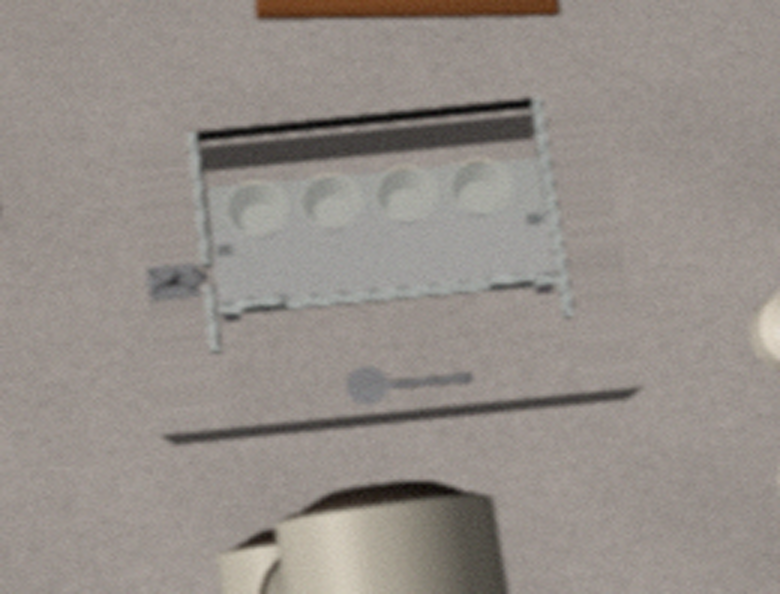

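Run:
```python
import cv2,pickle
f=pickle.load(open("scene0.pkl","rb"))["frame"]
cv2.imwrite("pics/scene0z.png",cv2.resize(f[165:325,180:390],None,fx=3.8,fy=3.75,interpolation=cv2.INTER_CUBIC))
```

```text
(no output)
```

View pics/scene0z.png

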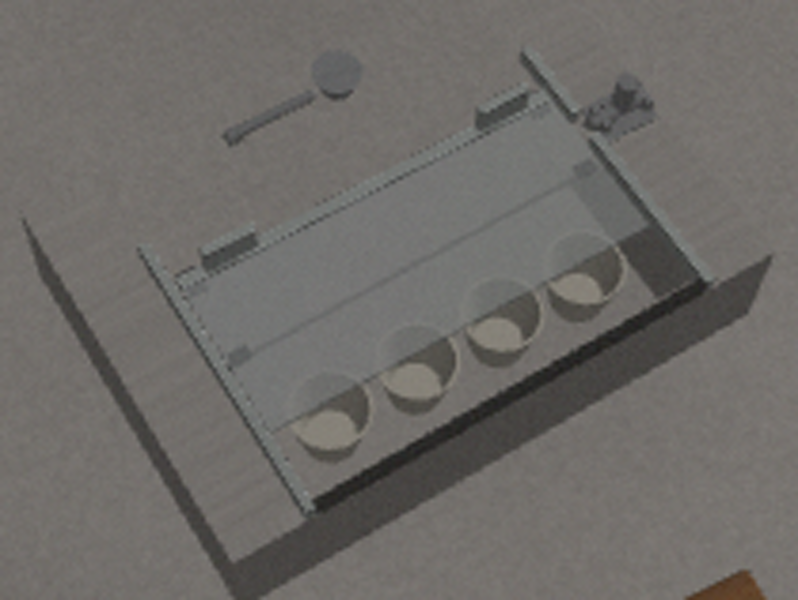

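```bash
cat > h.py <<'E'
import numpy as np,cv2,pickle
def ray(d,u,v,z):
    R=np.array(d["R"]);t=np.array(d["t"]);c=-R.T@t
    r=R.T@np.array([(u-d["cx"])/d["fx"],(v-d["cy"])/d["fy"],1.]);return (c+r*(z-c[2])/r[2])
def proj(d,X):
    p=np.array(d["R"])@np.array(X)+np.array(d["t"]);return np.array([d["fx"]*p[0]/p[2]+d["cx"],d["fy"]*p[1]/p[2]+d["cy"]])
def fit(L,W):
    L=np.array(L)[:,:2];W=np.array(W)[:,:2];a=L-L.mean(0);b=W-W.mean(0)
    th=np.arctan2((a[:,0]*b[:,1]-a[:,1]*b[:,0]).sum(),(a*b).sum())
    R=np.array([[np.cos(th),-np.sin(th)],[np.sin(th),np.cos(th)]]);t=W.mean(0)-R@L.mean(0)
    return th,t,W-(L@R.T+t)
def zoom(d,x0,y0,w,h,k,name):
    cv2.imwrite(name,cv2.resize(d["frame"][y0:y0+h,x0:x0+w],None,fx=k,fy=k,interpolation=cv2.INTER_CUBIC))
E
python3 - <<'E'
from h import *
T=pickle.load(open("top0.pkl","rb"));S=pickle.load(open("scene0.pkl","rb"))
tz=lambda X,Y:((X+.5)/3+170-.5,(Y+.5)/2.7+90-.5)
sz=lambda X,Y:((X+.5)/3.8+180-.5,(Y+.5)/3.75+165-.5)
L=[];W=[]
for im,q,loc,z in [(T,tz(165,435),(-160,215),.1),(T,tz(640,388),(-160,-215),.1),
  (S,sz(22,218),(-160,-215),.1),(S,sz(236,562),(140,-215),.1),(S,sz(771,257),(140,215),.1)]:
    L.append(loc);W.append(ray(im,*q,z)*1000)
th,t,r=fit(L,W);print(th,t);print(r.round(1))
th2,t2,r=fit(L[:2],W[:2]);print(th2,t2,r)
th2,t2,r=fit(L[2:],W[2:]);print(th2,t2,r)
R=np.array([[np.cos(th),-np.sin(th)],[np.sin(th),np.cos(th)]])
def loc(im,q,z): print((R.T@(ray(im,*q,z)[:2]*1000-t)).round(1))
print("tabs top near edge (scene)")
for q in [sz(202,247),sz(256,228),sz(476,107),sz(526,90)]: loc(S,q,.138)
print("knob top");loc(S,sz(629,78),.143);loc(T,tz(177,280),.143)
print("track ends");[loc(S,sz(*q),.116) for q in [(140,247),(308,510),(526,50),(710,280)]]
[loc(T,tz(*q),.116) for q in [(215,350),(192,133),(568,315),(538,100)]]
E
```

```text
0.10503318908551303 [575.66279079 -21.93333145]
[[-1.  -4.9]
 [-3.9  3.5]
 [ 4.6  1.4]
 [-1.6  3.4]
 [ 1.9 -3.5]]
0.10033374533313844 [573.27274631 -23.37149756] [[ 0.43194467 -4.29062274]
 [-0.43194467  4.29062274]]
0.10443867194900153 [577.34742331 -21.4450825 ] [[ 3.08290109  0.84628602]
 [-3.12692259  3.05564104]
 [ 0.04402149 -3.90192706]]
tabs top near edge (scene)
[ -51.4 -126.3]
[-45.2 -88.3]
[-48.9  90.8]
[-42.4 128.5]
knob top
[-10.7 193.6]
[-18.  180.6]
track ends
[ -84.1 -157.8]
[ 137.8 -157.6]
[-81.7 157.4]
[138.9 157.6]
[-85.4 156.8]
[136.7 156.1]
[ -86.8 -155.9]
[ 134.  -158.5]
```

Run:
```python
from h import *
from scipy.spatial.transform import Rotation as Ro
R=Ro.from_quat([0.119,0.697,0.1206,-0.697],scalar_first=True).as_matrix();print(R.round(3))
print("yaw of tool y", np.arctan2(R[1,1],R[0,1]))
W=pickle.load(open("wrist0.pkl","rb"));print(-W["R"].T@W["t"])
T=pickle.load(open("top0.pkl","rb"));S=pickle.load(open("scene0.pkl","rb"))
zoom(S,225,215,30,24,24,"pics/za.png");zoom(S,295,180,60,30,13,"pics/zb.png")
```

```text
[[-0.     0.334 -0.943]
 [ 0.002 -0.943 -0.334]
 [-1.    -0.002 -0.   ]]
yaw of tool y -1.23036333927432
[ 0.27022451 -0.51358266  0.37571405]
```

View pics/zb.png

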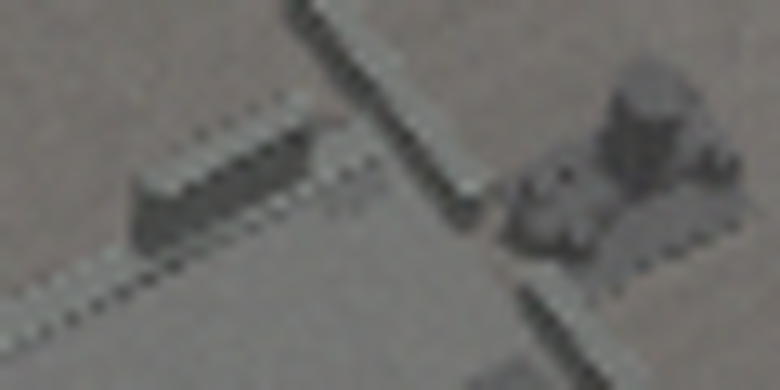

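View pics/wrist0.png

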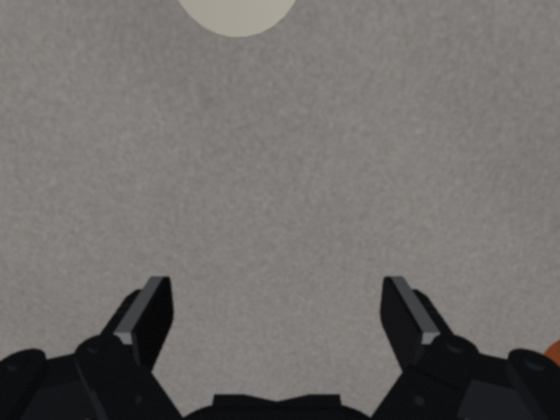

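>>> drive_tool:
  plan: [0, 40, 60, 40, -0.1, 0, 70, 120, 40, -0.2, 0, 95, 180, 40, -0.236, 0, 120, 240, 40, -0.236, 0, 145, 300, 40, -0.236]

```text
clock: 0.78
ee_pos: [0.326, -0.2674, 0.2711]
orientation: [0.037, 0.706, 0.037, -0.706]
contact_force: [1.2, 0.4, 0.9]
gripper_width: -0.0
```

>>> drive_tool:
  plan: [0, 20, 60, 0, 0, 0, 45, 120, 0, 0, 0, 70, 180, 0, 0, 0, 70, 200, 0, 0, 0, 70, 200, 0, 0]

```text
clock: 1.4
ee_pos: [0.3956, -0.0679, 0.271]
orientation: [-0.038, -0.706, -0.038, 0.706]
contact_force: [0.1, -0.0, -0.2]
gripper_width: 0.0001
```

Run:
```python
from station import env
from h import *
s=env.sense();print(s["clock"],s["ee_pos"],s["orientation"],s["contact_force"],s["gripper_width"])
for n in ["wrist","scene"]:
    d=env.snapshot(n);pickle.dump(d,open(f"{n}1.pkl","wb"));cv2.imwrite(f"pics/{n}1.png",d["frame"])
```

```text
1.4 [ 0.39560245 -0.06794813  0.2710265 ] [-0.03828983 -0.70595962 -0.03839909  0.70617308] [ 0.11052769 -0.02548804 -0.22590294] 6.795629014815161e-05
```

View pics/wrist1.png

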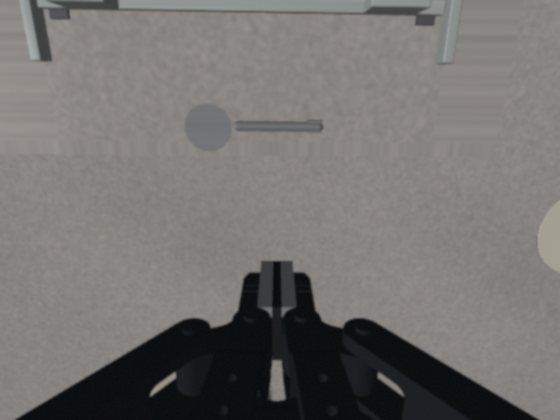

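>>> drive_tool:
  plan: [0, 50, 40, 0, 0, 0, 80, 50, 0, 0, 0, 80, 50, 0, 0, 0, 80, 50, 0, 0]

```text
clock: 2.0
ee_pos: [0.4752, -0.0206, 0.271]
orientation: [-0.036, -0.706, -0.036, 0.707]
contact_force: [0.1, 0.3, -0.0]
gripper_width: 0.0002
```

Run:
```python
from station import env
from h import *
s=env.sense();print(s["clock"],s["ee_pos"],s["contact_force"])
for n in ["wrist"]:
    d=env.snapshot(n);pickle.dump(d,open(f"{n}2.pkl","wb"));cv2.imwrite(f"pics/{n}2.png",d["frame"])
    zoom(d,0,60,280,140,2.8,"pics/w2a.png");zoom(d,280,60,280,140,2.8,"pics/w2b.png")
```

```text
2.0 [ 0.47518097 -0.0205752   0.27096026] [ 0.14885054  0.2689974  -0.0194818 ]
```

View pics/wrist2.png

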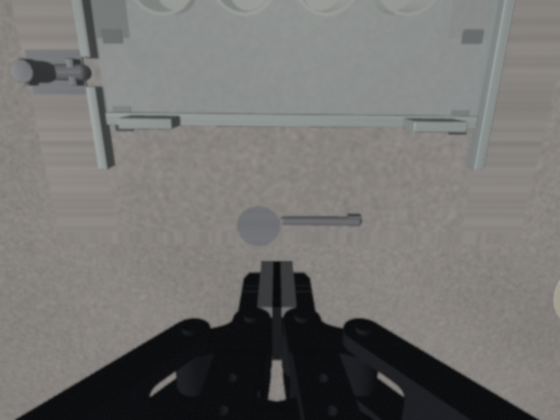

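View pics/w2a.png

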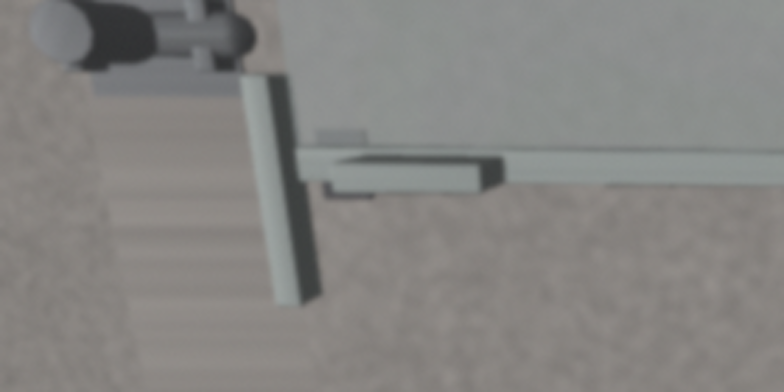

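View pics/w2b.png

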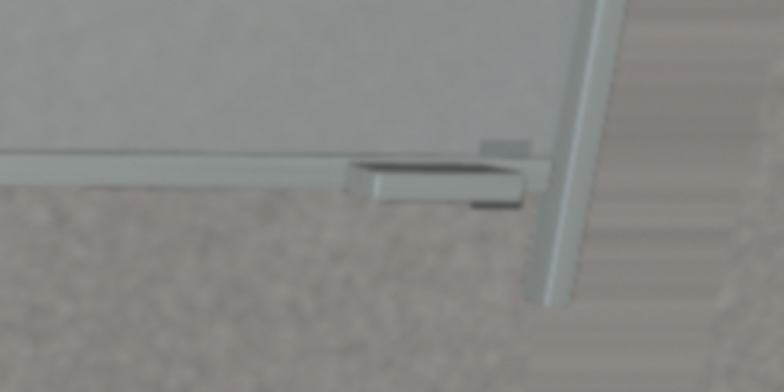

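Run:
```python
from h import *
W=pickle.load(open("wrist2.pkl","rb"))
a=lambda X,Y:((X+.5)/2.8-.5,(Y+.5)/2.8+59.5); b=lambda X,Y:((X+.5)/2.8+279.5,(Y+.5)/2.8+59.5)
for th,t in [(.1045,(576.5,-21.8))]:
    R=np.array([[np.cos(th),-np.sin(th)],[np.sin(th),np.cos(th)]])
    def loc(n,q,z):
        w=ray(W,*q,z)[:2]*1000; print(n,"world",w.round(1),"cub",(R.T@(w-t)).round(1))
    loc("LT near",a(332,191),.138);loc("LT",a(480,191),.138)
    loc("RT",b(377,200),.138);loc("RT",b(522,204),.138)
    loc("knob",a(62,33),.143)
    loc("trL end",a(275,304),.116);loc("trL end",a(301,304),.116);loc("trR end",b(526,303),.116);loc("trR",b(572,303),.116)
    loc("trL far",a(243,76),.116);loc("trL far",a(267,76),.116);loc("trR far",b(582,60),.116);
```

```text
LT near world [512.8 103.5] cub [-50.3 131.2]
LT world [516.8  63.9] cub [-50.4  91.5]
RT world [ 533.2 -118.6] cub [-53.2 -91.7]
RT world [ 536.1 -157.7] cub [ -54.3 -130.9]
knob world [546.1 167.5] cub [-10.5 191.5]
trL end world [473.7 130.8] cub [-86.3 162.5]
trL end world [474.5 123.1] cub [-86.3 154.7]
trR end world [ 505.8 -178.3] cub [ -86.7 -148.3]
trR world [ 507.2 -192.1] cub [ -86.7 -162.1]
trL far world [538.7 136.2] cub [-21.2 161.1]
trL far world [539.3 129.5] cub [-21.2 154.4]
trR far world [ 574.9 -175.2] cub [ -17.6 -152.4]
```

>>> drive_tool:
  plan: [0, 20, -60, -30, 0, 0, 39, -118, -60, 0, 0, 39, -118, -110, 0, 0, 39, -118, -150, 0, 0, 39, -118, -150, 0]

```text
clock: 2.68
ee_pos: [0.5114, -0.137, 0.1182]
orientation: [-0.035, -0.704, -0.038, 0.709]
contact_force: [-0.5, 1.4, 0.9]
gripper_width: -0.0002
```

```bash
cat > st.py <<'E'
from station import env
from h import *
import sys
s=env.sense();p=s["ee_pos"]*1000;f=s["contact_force"]
th=.105;R=np.array([[np.cos(th),-np.sin(th)],[np.sin(th),np.cos(th)]])
print(s["clock"],p.round(2),"loc",(R.T@(p[:2]-[574.6,-21.8])).round(2),"F",f.round(2),"Floc",(R.T@f[:2]).round(2))
if len(sys.argv)>1:
    k=sys.argv[1]
    d=env.snapshot("wrist");pickle.dump(d,open(f"w{k}.pkl","wb"));cv2.imwrite(f"pics/w{k}.png",d["frame"])
E
python3 st.py 3
```

```text
2.675 [ 511.35 -136.98  118.2 ] loc [ -74.97 -107.91] F [-0.49  1.4   0.89] Floc [-0.34  1.44]
```

View pics/w3.png

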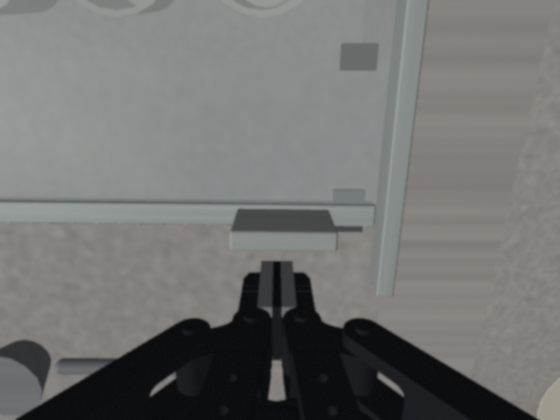

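>>> drive_tool:
  plan: [0, 3, -1.5, 0, 0, 0, 6, -1.5, 0, 0, 0, 8, -1.2, 0, 0, 0, 9, -1, 0, 0, 0, 10, -1, 0, 0]

```text
clock: 3.35
ee_pos: [0.5237, -0.1383, 0.121]
orientation: [-0.037, -0.705, -0.037, 0.707]
contact_force: [-7.1, -1.2, 2.5]
gripper_width: 0.0
```

```bash
python3 st.py 4
```

```text
3.35 [ 523.69 -138.32  120.99] loc [ -62.84 -110.54] F [-7.08 -1.21  2.46] Floc [-7.17 -0.46]
```

View pics/w4.png

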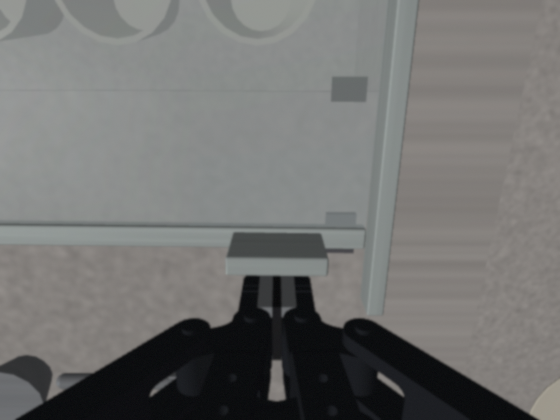

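>>> drive_tool:
  plan: [0, 1, 0.1, 0, 0, 0, 2, 0.2, 0, 0, 0, 3, 0.3, 0, 0, 0, 4, 0.4, 0, 0, 0, 5, 0.5, 0, 0]

```text
clock: 4.03
ee_pos: [0.5265, -0.1379, 0.1202]
orientation: [-0.037, -0.703, -0.038, 0.709]
contact_force: [-12.2, -1.7, 4.8]
gripper_width: -0.0002
```

```bash
python3 st.py
```

```text
4.025 [ 526.5  -137.92  120.23] loc [ -60.   -110.44] F [-12.22  -1.69   4.85] Floc [-12.33  -0.4 ]
```

>>> drive_tool:
  plan: [0, 1.5, 0.1, 0, 0, 0, 3, 0.3, 0, 0, 0, 4.5, 0.5, 0, 0, 0, 6, 0.6, 0, 0, 0, 7.5, 0.8, 0, 0]

```text
clock: 4.65
ee_pos: [0.5337, -0.1372, 0.1202]
orientation: [-0.037, -0.703, -0.038, 0.709]
contact_force: [-13.8, -2.6, 5.5]
gripper_width: -0.0001
```

```bash
python3 st.py
```

```text
4.65 [ 533.68 -137.24  120.18] loc [ -52.79 -110.51] F [-13.77  -2.6    5.49] Floc [-13.97  -1.14]
```

>>> drive_tool:
  plan: [0, -15, -1.6, 0, 0, 0, -21, 56, 0, 0, 0, -27, 114, 0, 0, 0, -33, 172, 0, 0, 0, -38, 217, 0, 0]

```text
clock: 5.28
ee_pos: [0.4989, 0.0822, 0.1214]
orientation: [0.037, 0.707, 0.038, -0.706]
contact_force: [0.8, -0.7, 0.3]
gripper_width: 0.0
```

```bash
python3 st.py 5
```

```text
5.275 [498.95  82.21 121.36] loc [-64.33 111.37] F [ 0.76 -0.68  0.29] Floc [ 0.68 -0.75]
```

View pics/w5.png

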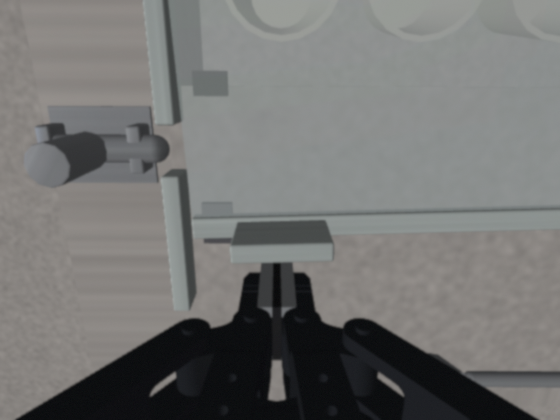

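>>> drive_tool:
  plan: [0, 2, 0, 0, 0, 0, 3.5, 0.1, 0, 0, 0, 4.5, 0.2, 0, 0, 0, 5.5, 0.3, 0, 0, 0, 7, 0.5, 0, 0]

```text
clock: 5.95
ee_pos: [0.5047, 0.0798, 0.1207]
orientation: [-0.037, -0.705, -0.037, 0.708]
contact_force: [-6.8, -2.1, 1.5]
gripper_width: -0.0
```

```bash
python3 st.py
```

```text
5.95 [504.68  79.75 120.67] loc [-58.89 108.32] F [-6.8  -2.09  1.51] Floc [-6.98 -1.37]
```

>>> drive_tool:
  plan: [0, 1.5, 0.1, 0, 0, 0, 3, 0.3, 0, 0, 0, 4.5, 0.5, 0, 0, 0, 6, 0.6, 0, 0, 0, 8, 0.8, 0, 0]

```text
clock: 6.58
ee_pos: [0.5104, 0.0809, 0.1198]
orientation: [-0.037, -0.703, -0.037, 0.71]
contact_force: [-11.1, -0.7, 5.2]
gripper_width: 0.0
```

>>> drive_tool:
  plan: [0, 1.8, 0.2, 0, 0, 0, 3.6, 0.4, 0, 0, 0, 5.4, 0.6, 0, 0, 0, 7.2, 0.8, 0, 0, 0, 9, 1, 0, 0]

```text
clock: 7.2
ee_pos: [0.519, 0.0819, 0.1197]
orientation: [-0.037, -0.702, -0.037, 0.71]
contact_force: [-14.1, -2.1, 5.4]
gripper_width: 0.0
```

```bash
python3 st.py
```

```text
7.2 [518.96  81.94 119.69] loc [-44.46 109.01] F [-14.08  -2.09   5.36] Floc [-14.22  -0.61]
```

>>> drive_tool:
  plan: [0, -15, -1.6, 0, 0, 0, -9, -60, 0, 0, 0, -3, -118, 0, 0, 0, 3, -176, 0, 0, 0, 8, -221, 0, 0]

```text
clock: 7.82
ee_pos: [0.5315, -0.1415, 0.1215]
orientation: [0.037, 0.707, 0.036, -0.706]
contact_force: [0.0, 0.5, 0.4]
gripper_width: -0.0003
```

>>> drive_tool:
  plan: [0, 1.5, 0, 0, 0, 0, 3, 0.1, 0, 0, 0, 4.5, 0.2, 0, 0, 0, 6, 0.4, 0, 0, 0, 7.5, 0.6, 0, 0]

```text
clock: 8.45
ee_pos: [0.5359, -0.1372, 0.1204]
orientation: [-0.037, -0.703, -0.038, 0.709]
contact_force: [-11.1, -1.9, 3.8]
gripper_width: 0.0003
```

```bash
python3 st.py
```

```text
8.45 [ 535.9  -137.24  120.38] loc [ -50.58 -110.75] F [-11.1   -1.93   3.8 ] Floc [-11.24  -0.76]
```

>>> drive_tool:
  plan: [0, 1.6, 0.2, 0, 0, 0, 3.2, 0.3, 0, 0, 0, 4.8, 0.5, 0, 0, 0, 6.4, 0.7, 0, 0, 0, 8, 0.8, 0, 0]

```text
clock: 9.07
ee_pos: [0.5434, -0.1366, 0.1203]
orientation: [-0.037, -0.703, -0.038, 0.709]
contact_force: [-12.8, -1.8, 4.6]
gripper_width: -0.0001
```

>>> drive_tool:
  plan: [0, 1.6, 0.2, 0, 0, 0, 3.2, 0.3, 0, 0, 0, 4.8, 0.5, 0, 0, 0, 6.4, 0.7, 0, 0, 0, 8, 0.8, 0, 0]

```text
clock: 9.7
ee_pos: [0.551, -0.1359, 0.1202]
orientation: [-0.037, -0.703, -0.038, 0.71]
contact_force: [-14.7, -3.5, 6.3]
gripper_width: 0.0002
```

```bash
python3 st.py
```

```text
9.7 [ 551.   -135.87  120.23] loc [ -35.42 -110.97] F [-14.68  -3.5    6.28] Floc [-14.96  -1.95]
```

>>> drive_tool:
  plan: [0, -16, -1.6, 0, 0, 0, -22, 56, 0, 0, 0, -28, 114, 0, 0, 0, -34, 172, 0, 0, 0, -39, 218, 0, 0]

```text
clock: 10.32
ee_pos: [0.515, 0.0845, 0.1214]
orientation: [0.038, 0.706, 0.038, -0.706]
contact_force: [0.5, 0.2, 0.1]
gripper_width: 0.0003
```

>>> drive_tool:
  plan: [0, 1.5, 0, 0, 0, 0, 3, 0.1, 0, 0, 0, 4.5, 0.2, 0, 0, 0, 6, 0.4, 0, 0, 0, 7.5, 0.6, 0, 0]

```text
clock: 10.95
ee_pos: [0.5211, 0.0812, 0.1204]
orientation: [-0.037, -0.704, -0.037, 0.708]
contact_force: [-8.8, -1.4, 2.9]
gripper_width: 0.0001
```

```bash
python3 st.py
```

```text
10.95 [521.15  81.18 120.44] loc [-42.36 108.02] F [-8.81 -1.42  2.93] Floc [-8.91 -0.49]
```

Push the left end about 15 mm more.

>>> drive_tool:
  plan: [0, 1.6, 0.2, 0, 0, 0, 3.2, 0.3, 0, 0, 0, 4.8, 0.5, 0, 0, 0, 6.4, 0.7, 0, 0, 0, 8, 0.8, 0, 0]

```text
clock: 11.58
ee_pos: [0.5275, 0.0823, 0.1197]
orientation: [-0.037, -0.703, -0.037, 0.71]
contact_force: [-11.4, -0.5, 5.2]
gripper_width: -0.0003
```

>>> drive_tool:
  plan: [0, 1.6, 0.2, 0, 0, 0, 3.2, 0.3, 0, 0, 0, 4.8, 0.5, 0, 0, 0, 6.4, 0.7, 0, 0, 0, 8, 0.8, 0, 0]

```text
clock: 12.2
ee_pos: [0.5351, 0.0831, 0.1197]
orientation: [-0.037, -0.702, -0.037, 0.71]
contact_force: [-13.2, -0.9, 5.2]
gripper_width: -0.0
```

```bash
python3 st.py
```

```text
12.2 [535.11  83.13 119.68] loc [-28.28 108.49] F [-13.24  -0.95   5.16] Floc [-13.26   0.44]
```

>>> drive_tool:
  plan: [0, -13, -1.4, 0, 0, 0, -7, -60, 0, 0, 0, -1, -118, 0, 0, 0, 5, -176, 0, 0, 0, 10, -219, 0, 0]

```text
clock: 12.82
ee_pos: [0.5493, -0.1384, 0.1217]
orientation: [0.037, 0.707, 0.036, -0.705]
contact_force: [1.2, -0.1, 0.3]
gripper_width: -0.0
```

>>> drive_tool:
  plan: [0, 1.5, 0, 0, 0, 0, 3, 0.1, 0, 0, 0, 4.5, 0.2, 0, 0, 0, 6, 0.4, 0, 0, 0, 7.5, 0.6, 0, 0]

```text
clock: 13.45
ee_pos: [0.5536, -0.1338, 0.1203]
orientation: [-0.038, -0.703, -0.038, 0.709]
contact_force: [-11.4, -2.6, 4.0]
gripper_width: -0.0001
```

>>> drive_tool:
  plan: [0, 1.6, 0.2, 0, 0, 0, 3.2, 0.3, 0, 0, 0, 4.8, 0.5, 0, 0, 0, 6.4, 0.7, 0, 0, 0, 8, 0.8, 0, 0]

```text
clock: 14.08
ee_pos: [0.5612, -0.1331, 0.1203]
orientation: [-0.038, -0.703, -0.038, 0.709]
contact_force: [-12.0, -3.0, 4.7]
gripper_width: -0.0005
```

```bash
python3 st.py
```

```text
14.075 [ 561.22 -133.14  120.26] loc [ -24.98 -109.33] F [-11.98  -3.02   4.65] Floc [-12.23  -1.74]
```

>>> drive_tool:
  plan: [0, 1.5, 0.2, 0, 0, 0, 3, 0.3, 0, 0, 0, 4, 0.4, 0, 0]

```text
clock: 14.45
ee_pos: [0.565, -0.1328, 0.1202]
orientation: [-0.038, -0.703, -0.038, 0.709]
contact_force: [-14.0, -2.4, 4.9]
gripper_width: -0.0002
```

>>> drive_tool:
  plan: [0, -14, -1.5, 0, 0, 0, -20, 56, 0, 0, 0, -26, 114, 0, 0, 0, -32, 172, 0, 0, 0, -37, 217, 0, 0]

```text
clock: 15.08
ee_pos: [0.5309, 0.0868, 0.1214]
orientation: [0.038, 0.706, 0.038, -0.706]
contact_force: [0.9, -0.3, 0.7]
gripper_width: 0.0002
```

>>> drive_tool:
  plan: [0, 1.5, 0, 0, 0, 0, 3, 0.1, 0, 0, 0, 4.5, 0.2, 0, 0, 0, 6, 0.4, 0, 0, 0, 7.5, 0.6, 0, 0]

```text
clock: 15.7
ee_pos: [0.5368, 0.0832, 0.1204]
orientation: [-0.037, -0.704, -0.037, 0.709]
contact_force: [-10.3, -1.1, 3.8]
gripper_width: 0.0003
```

```bash
python3 st.py
```

```text
15.7 [536.85  83.16 120.35] loc [-26.54 108.34] F [-10.27  -1.08   3.81] Floc [-10.32   0.  ]
```

>>> drive_tool:
  plan: [0, 1.6, 0.2, 0, 0, 0, 3.2, 0.3, 0, 0, 0, 4.8, 0.5, 0, 0, 0, 6.4, 0.7, 0, 0, 0, 8, 0.8, 0, 0]

```text
clock: 16.32
ee_pos: [0.5434, 0.0842, 0.1197]
orientation: [-0.037, -0.703, -0.037, 0.71]
contact_force: [-12.7, -0.6, 4.7]
gripper_width: 0.0004
```

>>> drive_tool:
  plan: [0, 1, 0.1, 0, 0, 0, 2, 0.2, 0, 0, 0, 3, 0.3, 0, 0]

```text
clock: 16.7
ee_pos: [0.5463, 0.0845, 0.1197]
orientation: [-0.037, -0.702, -0.037, 0.71]
contact_force: [-12.5, -0.9, 4.8]
gripper_width: -0.0003
```

```bash
python3 st.py 6
```

```text
16.7 [546.26  84.5  119.71] loc [-17.04 108.69] F [-12.48  -0.87   4.84] Floc [-12.51   0.44]
```

View pics/w6.png

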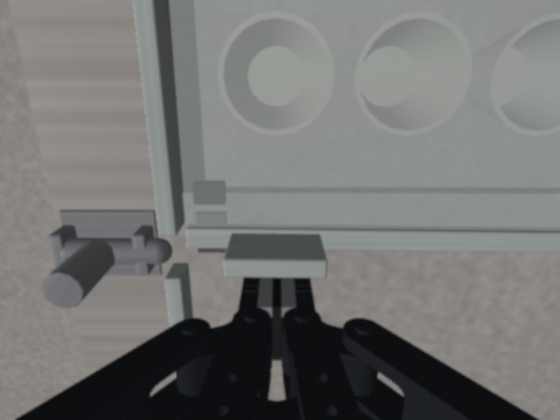

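>>> drive_tool:
  plan: [0, -11, -1.2, 0, 0, 0, -5, -60, 0, 0, 0, 1, -118, 0, 0, 0, 7, -176, 0, 0, 0, 12, -219, 0, 0]

```text
clock: 17.38
ee_pos: [0.5624, -0.137, 0.1217]
orientation: [0.037, 0.707, 0.036, -0.705]
contact_force: [0.9, 0.4, -0.0]
gripper_width: 0.0
```

>>> drive_tool:
  plan: [0, 1.5, 0, 0, 0, 0, 3, 0.1, 0, 0, 0, 4.5, 0.2, 0, 0, 0, 6, 0.4, 0, 0, 0, 7, 0.6, 0, 0]

```text
clock: 18.0
ee_pos: [0.5663, -0.1324, 0.1204]
orientation: [-0.037, -0.703, -0.038, 0.709]
contact_force: [-12.2, -2.8, 4.6]
gripper_width: -0.0001
```

```bash
python3 st.py
```

```text
18.0 [ 566.35 -132.44  120.42] loc [ -19.8  -109.16] F [-12.25  -2.76   4.56] Floc [-12.47  -1.46]
```

>>> drive_tool:
  plan: [0, 1, 0.1, 0, 0, 0, 2, 0.2, 0, 0, 0, 3, 0.3, 0, 0, 0, 4, 0.4, 0, 0, 0, 5, 0.5, 0, 0]

```text
clock: 18.62
ee_pos: [0.5708, -0.132, 0.1202]
orientation: [-0.037, -0.703, -0.038, 0.709]
contact_force: [-12.4, -2.9, 4.9]
gripper_width: 0.0001
```

```bash
python3 st.py 7
```

```text
18.625 [ 570.76 -132.03  120.24] loc [ -15.38 -109.22] F [-12.38  -2.88   4.89] Floc [-12.61  -1.56]
```

View pics/w7.png

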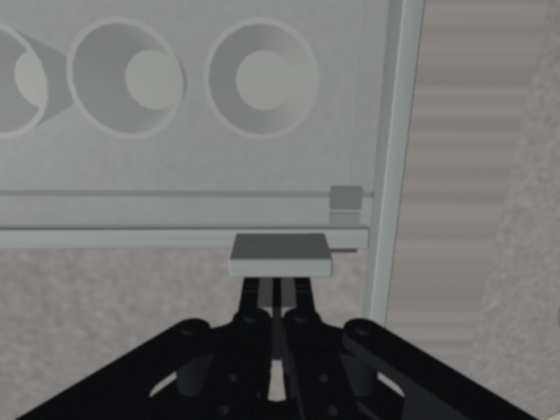

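>>> drive_tool:
  plan: [0, 0.5, 0.1, 0, 0, 0, 1, 0.1, 0, 0, 0, 1.5, 0.2, 0, 0, 0, 2, 0.2, 0, 0, 0, 2, 0.2, 0, 0]

```text
clock: 19.3
ee_pos: [0.5727, -0.1318, 0.1202]
orientation: [-0.037, -0.703, -0.038, 0.709]
contact_force: [-13.1, -2.2, 4.3]
gripper_width: 0.0005
```

```bash
python3 st.py
```

```text
19.3 [ 572.65 -131.82  120.21] loc [ -13.47 -109.21] F [-13.11  -2.2    4.28] Floc [-13.26  -0.81]
```

>>> drive_tool:
  plan: [0, -11, -1.2, 0, 0, 0, -17, 57, 0, 0, 0, -23, 115, 0, 0, 0, -29, 173, 0, 0, 0, -34, 218, 0, 0]

```text
clock: 19.92
ee_pos: [0.5416, 0.0883, 0.1215]
orientation: [0.037, 0.707, 0.038, -0.706]
contact_force: [0.1, -1.3, 0.1]
gripper_width: -0.0001
```

>>> drive_tool:
  plan: [0, 1.5, 0, 0, 0, 0, 3, 0.1, 0, 0, 0, 4.5, 0.2, 0, 0, 0, 5.5, 0.4, 0, 0, 0, 6.5, 0.5, 0, 0]

```text
clock: 20.55
ee_pos: [0.5471, 0.0851, 0.1206]
orientation: [-0.037, -0.705, -0.037, 0.708]
contact_force: [-7.2, -2.0, 2.1]
gripper_width: -0.0
```

```bash
python3 st.py
```

```text
20.55 [547.12  85.06 120.56] loc [-16.13 109.15] F [-7.24 -1.95  2.09] Floc [-7.4  -1.18]
```

>>> drive_tool:
  plan: [0, 1, 0.1, 0, 0, 0, 2, 0.2, 0, 0, 0, 2.7, 0.3, 0, 0, 0, 3.4, 0.3, 0, 0, 0, 4, 0.4, 0, 0]

```text
clock: 21.18
ee_pos: [0.5492, 0.0857, 0.1198]
orientation: [-0.037, -0.703, -0.037, 0.709]
contact_force: [-12.2, -2.1, 4.5]
gripper_width: -0.0002
```

```bash
python3 st.py 8
```

```text
21.175 [549.17  85.68 119.85] loc [-14.02 109.55] F [-12.18  -2.11   4.54] Floc [-12.34  -0.82]
```

View pics/w8.png

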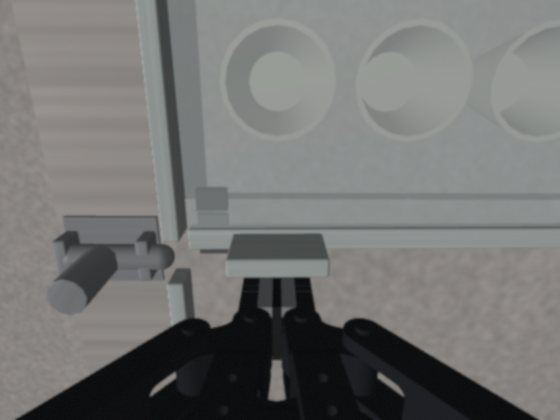

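>>> drive_tool:
  plan: [0, 0.5, 0, 0, 0, 0, 1, 0.1, 0, 0, 0, 1.4, 0.1, 0, 0, 0, 1.4, 0.1, 0, 0]

```text
clock: 21.72
ee_pos: [0.5505, 0.0859, 0.1198]
orientation: [-0.037, -0.703, -0.037, 0.709]
contact_force: [-11.6, -0.5, 3.9]
gripper_width: 0.0
```

```bash
python3 st.py
```

```text
21.725 [550.48  85.86 119.79] loc [-12.7 109.6] F [-11.56  -0.49   3.9 ] Floc [-11.55   0.73]
```

>>> drive_tool:
  plan: [0, 0.4, 0, 0, 0, 0, 0.8, 0.1, 0, 0, 0, 1.2, 0.1, 0, 0, 0, 1.2, 0.1, 0, 0]

```text
clock: 22.22
ee_pos: [0.5513, 0.0859, 0.1196]
orientation: [-0.037, -0.702, -0.037, 0.71]
contact_force: [-12.2, -1.5, 3.7]
gripper_width: -0.0
```

```bash
python3 st.py
```

```text
22.225 [551.26  85.94 119.64] loc [-11.92 109.59] F [-12.24  -1.47   3.73] Floc [-12.33  -0.18]
```

>>> drive_tool:
  plan: [0, 0.3, 0, 0, 0, 0, 0.6, 0.1, 0, 0, 0, 0.9, 0.1, 0, 0, 0, 0.9, 0.1, 0, 0, 0, 0.9, 0.1, 0, 0]

```text
clock: 22.85
ee_pos: [0.5516, 0.086, 0.1194]
orientation: [-0.037, -0.702, -0.037, 0.71]
contact_force: [-14.6, -1.8, 5.5]
gripper_width: -0.0002
```

```bash
python3 st.py
```

```text
22.85 [551.64  86.   119.45] loc [-11.54 109.61] F [-14.57  -1.78   5.48] Floc [-14.68  -0.24]
```

>>> drive_tool:
  plan: [0, 0.2, 0, 0, 0, 0, 0.4, 0, 0, 0, 0, 0.4, 0, 0, 0, 0, 0.4, 0, 0, 0]

```text
clock: 23.35
ee_pos: [0.5518, 0.086, 0.1195]
orientation: [-0.037, -0.702, -0.037, 0.711]
contact_force: [-15.2, -0.7, 6.6]
gripper_width: 0.0002
```

```bash
python3 st.py
```

```text
23.35 [551.85  86.03 119.45] loc [-11.33 109.62] F [-15.21  -0.69   6.62] Floc [-15.2    0.91]
```

>>> drive_tool:
  plan: [0, -11, -1.2, 0, 0, 0, -5, -60, 0, 0, 0, 1, -118, 0, 0, 0, 7, -176, 0, 0, 0, 12, -220, 0, 0]

```text
clock: 23.98
ee_pos: [0.569, -0.1364, 0.1218]
orientation: [0.037, 0.707, 0.036, -0.705]
contact_force: [0.1, 0.3, 0.2]
gripper_width: -0.0
```

>>> drive_tool:
  plan: [0, 1.5, 0, 0, 0, 0, 3, 0.1, 0, 0, 0, 4, 0.2, 0, 0, 0, 5, 0.4, 0, 0, 0, 6, 0.5, 0, 0]

```text
clock: 24.6
ee_pos: [0.5733, -0.1321, 0.1209]
orientation: [-0.037, -0.705, -0.038, 0.707]
contact_force: [-6.5, 0.1, 2.7]
gripper_width: 0.0005
```

```bash
python3 st.py
```

```text
24.6 [ 573.34 -132.05  120.86] loc [ -12.81 -109.51] F [-6.54  0.08  2.66] Floc [-6.5   0.76]
```

>>> drive_tool:
  plan: [0, 0.6, 0.1, 0, 0, 0, 1.2, 0.1, 0, 0, 0, 1.6, 0.2, 0, 0, 0, 1.6, 0.2, 0, 0]

```text
clock: 25.1
ee_pos: [0.5734, -0.1323, 0.1203]
orientation: [-0.037, -0.704, -0.038, 0.709]
contact_force: [-10.5, -1.6, 3.4]
gripper_width: -0.0001
```

```bash
python3 st.py
```

```text
25.1 [ 573.36 -132.26  120.33] loc [ -12.81 -109.72] F [-10.49  -1.55   3.4 ] Floc [-10.59  -0.44]
```

>>> drive_tool:
  plan: [0, 0.4, 0, 0, 0, 0, 0.8, 0.1, 0, 0, 0, 1.2, 0.1, 0, 0, 0, 1.2, 0.1, 0, 0]

```text
clock: 25.6
ee_pos: [0.5738, -0.1322, 0.1202]
orientation: [-0.037, -0.703, -0.038, 0.709]
contact_force: [-13.6, -0.7, 5.2]
gripper_width: -0.0003
```

```bash
python3 st.py
```

```text
25.6 [ 573.85 -132.25  120.18] loc [ -12.32 -109.76] F [-13.57  -0.65   5.17] Floc [-13.56   0.77]
```

>>> drive_tool:
  plan: [0, 0.3, 0, 0, 0, 0, 0.6, 0.1, 0, 0, 0, 0.6, 0.1, 0, 0, 0, 0.6, 0.1, 0, 0]

```text
clock: 26.1
ee_pos: [0.5741, -0.1322, 0.1201]
orientation: [-0.037, -0.703, -0.038, 0.71]
contact_force: [-13.9, -1.6, 5.4]
gripper_width: 0.0001
```

```bash
python3 st.py
```

```text
26.1 [ 574.12 -132.21  120.11] loc [ -12.05 -109.75] F [-13.91  -1.63   5.38] Floc [-14.01  -0.16]
```

>>> drive_tool:
  plan: [0, 0.3, 0, 0, 0, 0, 0.6, 0.1, 0, 0, 0, 0.6, 0.1, 0, 0, 0, 0.6, 0.1, 0, 0]

```text
clock: 26.6
ee_pos: [0.5744, -0.1322, 0.12]
orientation: [-0.037, -0.702, -0.038, 0.71]
contact_force: [-14.9, -1.5, 6.2]
gripper_width: -0.0
```

```bash
python3 st.py
```

```text
26.6 [ 574.4  -132.18  120.01] loc [ -11.77 -109.75] F [-14.89  -1.47   6.16] Floc [-14.96   0.1 ]
```

>>> drive_tool:
  plan: [0, 0.3, 0, 0, 0, 0, 0.6, 0.1, 0, 0, 0, 0.6, 0.1, 0, 0, 0, 0.6, 0.1, 0, 0]

```text
clock: 27.1
ee_pos: [0.5747, -0.1322, 0.12]
orientation: [-0.037, -0.702, -0.038, 0.71]
contact_force: [-17.0, -2.1, 6.2]
gripper_width: -0.0002
```

```bash
python3 st.py 9
```

```text
27.1 [ 574.72 -132.16  120.  ] loc [ -11.45 -109.76] F [-16.95  -2.05   6.21] Floc [-17.07  -0.26]
```

View pics/w9.png

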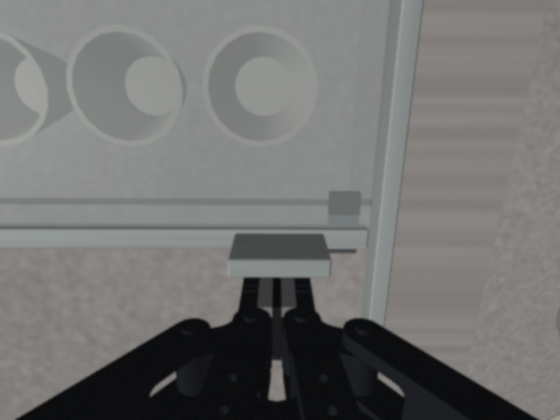

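>>> drive_tool:
  plan: [0, -11, -1.2, 0, 0, 0, -17, 57, 0, 0, 0, -23, 115, 0, 0, 0, -29, 173, 0, 0, 0, -34, 218, 0, 0]

```text
clock: 27.78
ee_pos: [0.5449, 0.0882, 0.1216]
orientation: [0.037, 0.707, 0.038, -0.705]
contact_force: [1.4, -0.5, 0.2]
gripper_width: 0.0004
```

>>> drive_tool:
  plan: [0, 1.5, 0, 0, 0, 0, 3, 0.1, 0, 0, 0, 4.5, 0.2, 0, 0, 0, 6, 0.4, 0, 0, 0, 7.5, 0.5, 0, 0]

```text
clock: 28.4
ee_pos: [0.5522, 0.0855, 0.121]
orientation: [-0.037, -0.705, -0.037, 0.707]
contact_force: [-4.8, -1.2, 1.3]
gripper_width: 0.0
```

```bash
python3 st.py
```

```text
28.4 [552.15  85.47 120.99] loc [-11.08 109.03] F [-4.82 -1.17  1.27] Floc [-4.92 -0.66]
```

>>> drive_tool:
  plan: [0, 0.6, 0.1, 0, 0, 0, 1.2, 0.1, 0, 0, 0, 1.8, 0.2, 0, 0, 0, 1.8, 0.2, 0, 0]

```text
clock: 28.9
ee_pos: [0.5521, 0.0861, 0.1202]
orientation: [-0.037, -0.704, -0.037, 0.708]
contact_force: [-8.4, -2.1, 3.1]
gripper_width: -0.0001
```

>>> drive_tool:
  plan: [0, 0.4, 0, 0, 0, 0, 0.8, 0.1, 0, 0, 0, 1.0, 0.1, 0, 0, 0, 1.0, 0.1, 0, 0]

```text
clock: 29.4
ee_pos: [0.552, 0.0862, 0.12]
orientation: [-0.037, -0.703, -0.037, 0.709]
contact_force: [-11.8, -2.8, 3.8]
gripper_width: -0.0001
```

```bash
python3 st.py
```

```text
29.4 [552.04  86.24 119.96] loc [-11.12 109.81] F [-11.77  -2.81   3.8 ] Floc [-12.    -1.56]
```

>>> drive_tool:
  plan: [0, 0.3, 0, 0, 0, 0, 0.6, 0.1, 0, 0, 0, 0.8, 0.1, 0, 0, 0, 0.8, 0.1, 0, 0]

```text
clock: 29.9
ee_pos: [0.552, 0.0863, 0.1197]
orientation: [-0.037, -0.702, -0.037, 0.71]
contact_force: [-14.3, -2.4, 5.7]
gripper_width: 0.0002
```

```bash
python3 st.py
```

```text
29.9 [552.    86.32 119.68] loc [-11.14 109.89] F [-14.31  -2.4    5.72] Floc [-14.49  -0.89]
```

>>> drive_tool:
  plan: [0, 0.3, 0, 0, 0, 0, 0.6, 0.1, 0, 0, 0, 0.6, 0.1, 0, 0, 0, 0.6, 0.1, 0, 0]

```text
clock: 30.4
ee_pos: [0.5521, 0.0864, 0.1194]
orientation: [-0.037, -0.702, -0.037, 0.71]
contact_force: [-15.8, -2.0, 5.8]
gripper_width: -0.0001
```

```bash
python3 st.py
```

```text
30.4 [552.1   86.43 119.42] loc [-11.03 109.99] F [-15.8   -2.     5.81] Floc [-15.92  -0.33]
```

>>> drive_tool:
  plan: [0, 0.3, 0, 0, 0, 0, 0.4, 0, 0, 0, 0, 0.4, 0, 0, 0, 0, 0.4, 0, 0, 0]

```text
clock: 30.9
ee_pos: [0.5523, 0.0865, 0.1194]
orientation: [-0.037, -0.702, -0.037, 0.711]
contact_force: [-16.1, -3.3, 5.7]
gripper_width: 0.0001
```

```bash
python3 st.py 10
```

```text
30.9 [552.26  86.47 119.4 ] loc [-10.87 110.02] F [-16.05  -3.28   5.7 ] Floc [-16.31  -1.58]
```

View pics/w10.png

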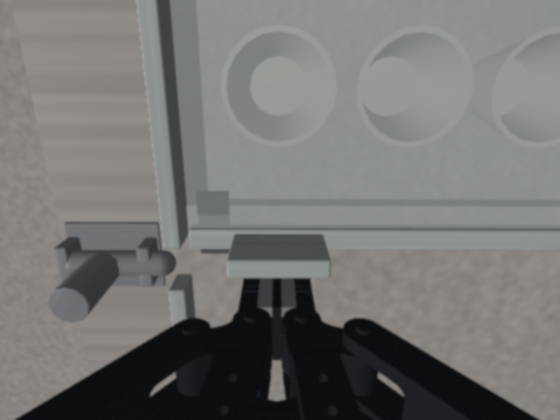

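>>> drive_tool:
  plan: [0, -11, -1.2, 0, 0, 0, -5, -60, 0, 0, 0, 1, -118, 0, 0, 0, 7, -176, 0, 0, 0, 12, -220, 0, 0]

```text
clock: 31.58
ee_pos: [0.5699, -0.136, 0.1218]
orientation: [0.037, 0.707, 0.036, -0.705]
contact_force: [0.2, 0.4, 0.8]
gripper_width: 0.0
```

>>> drive_tool:
  plan: [0, 1.5, 0, 0, 0, 0, 3, 0.1, 0, 0, 0, 4.5, 0.2, 0, 0, 0, 6, 0.4, 0, 0, 0, 7.5, 0.6, 0, 0]

```text
clock: 32.2
ee_pos: [0.5747, -0.1318, 0.1206]
orientation: [-0.037, -0.704, -0.038, 0.708]
contact_force: [-9.8, -1.6, 4.3]
gripper_width: -0.0001
```

>>> drive_tool:
  plan: [0, 0.5, 0.1, 0, 0, 0, 1, 0.1, 0, 0, 0, 1.5, 0.2, 0, 0, 0, 1.5, 0.2, 0, 0]

```text
clock: 32.7
ee_pos: [0.5747, -0.1319, 0.1201]
orientation: [-0.037, -0.703, -0.038, 0.709]
contact_force: [-12.8, -1.8, 4.3]
gripper_width: 0.0001
```

```bash
python3 st.py
```

```text
32.7 [ 574.71 -131.91  120.1 ] loc [ -11.43 -109.52] F [-12.85  -1.81   4.25] Floc [-12.97  -0.46]
```

>>> drive_tool:
  plan: [0, 0.3, 0, 0, 0, 0, 0.6, 0.1, 0, 0, 0, 1, 0.1, 0, 0, 0, 1, 0.1, 0, 0]

```text
clock: 33.2
ee_pos: [0.5747, -0.1319, 0.1198]
orientation: [-0.037, -0.702, -0.038, 0.71]
contact_force: [-15.8, -2.4, 6.1]
gripper_width: 0.0003
```

>>> drive_tool:
  plan: [0, 0.2, 0, 0, 0, 0, 0.4, 0, 0, 0, 0, 0.4, 0, 0, 0, 0, 0.4, 0, 0, 0]

```text
clock: 33.7
ee_pos: [0.5749, -0.1319, 0.1198]
orientation: [-0.037, -0.702, -0.038, 0.711]
contact_force: [-16.7, -1.4, 6.3]
gripper_width: -0.0
```

```bash
python3 st.py
```

```text
33.7 [ 574.85 -131.85  119.84] loc [ -11.28 -109.47] F [-16.71  -1.43   6.27] Floc [-16.77   0.33]
```

>>> drive_tool:
  plan: [0, -15, -1.6, 0, 0, 0, -16, -1.6, 55, 0, 0, -21, 45, 80, 0, 0, -27, 103, 80, 0, 0, -33, 161, 80, 0]

```text
clock: 34.33
ee_pos: [0.5467, 0.0306, 0.202]
orientation: [0.037, 0.707, 0.037, -0.705]
contact_force: [-0.0, -0.4, -1.0]
gripper_width: 0.0001
```

>>> drive_tool:
  plan: [0, -2, 60, 0, 0, 0, -4, 120, 0, 0, 0, -5, 180, 0, 0, 0, -5, 184, 0, 0, 0, -5, 184, 0, 0]

```text
clock: 34.95
ee_pos: [0.5415, 0.213, 0.2011]
orientation: [0.038, 0.706, 0.037, -0.706]
contact_force: [-0.1, -0.2, -0.0]
gripper_width: -0.0001
```

```bash
python3 st.py 11
```

```text
34.95 [541.49 212.97 201.13] loc [ -8.32 236.95] F [-0.1  -0.15 -0.04] Floc [-0.11 -0.14]
```

View pics/w11.png

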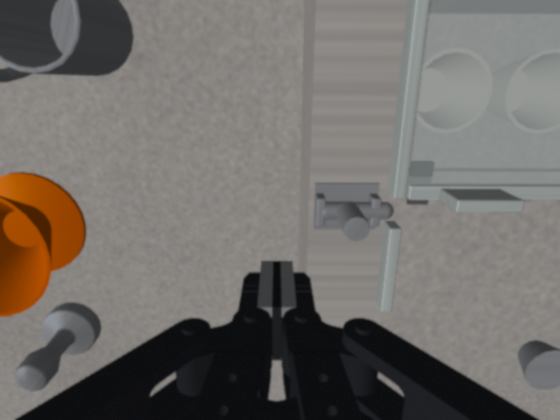

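Run:
```python
from h import *
W=pickle.load(open("w11.pkl","rb"))
th=.105;R=np.array([[np.cos(th),-np.sin(th)],[np.sin(th),np.cos(th)]])
def loc(n,u,v,z): w=ray(W,u,v,z)[:2]*1000;print(n,w.round(1),(R.T@(w-[574.6,-21.8])).round(1))
loc("knob",357,226,.143)
loc("tab near edge L",457,211,.138);loc("R",522,209,.138)
loc("post",320,197,.115);loc("post",320,228,.115)
```

```text
knob [547.4 165.5] [ -7.4 189.1]
tab near edge L [561.6 105.4] [  0.4 127.9]
R [567.   66.6] [ 1.7 88.7]
post [554.8 185.8] [  2.1 208.5]
post [532.8 182.6] [-20.1 207.6]
```

>>> drive_tool:
  plan: [0, 0, 0, -50, 0, 0, 0, 0, -71, 0, 0, 1, -8, -71, 0, 0, 1.6, -15, -71, 0, 0, 1.9, -18, -71, 0]

```text
clock: 35.62
ee_pos: [0.5449, 0.1937, 0.132]
orientation: [0.037, 0.707, 0.037, -0.705]
contact_force: [0.1, -0.5, 0.6]
gripper_width: -0.0004
```

```bash
python3 st.py 12
```

```text
35.625 [544.91 193.68 132.02] loc [ -6.94 217.4 ] F [ 0.11 -0.49  0.6 ] Floc [ 0.06 -0.5 ]
```

View pics/w12.png

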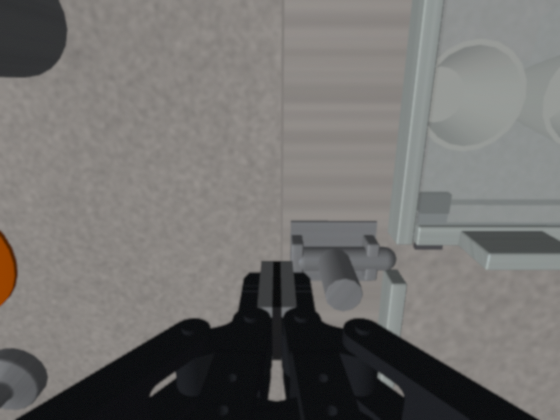

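>>> drive_tool:
  plan: [0, 0, -5, -3, 0, 0, 0.2, -9, -3, 0, 0, 0.5, -12, -3, 0, 0, 0.8, -15, -3, 0, 0, 1.1, -18, -3, 0]

```text
clock: 36.3
ee_pos: [0.5446, 0.1767, 0.1272]
orientation: [0.037, 0.706, 0.037, -0.706]
contact_force: [-0.3, 2.4, -0.2]
gripper_width: -0.0004
```

>>> drive_tool:
  plan: [0, 0.3, -3, 0, 0, 0, 0.6, -6, 0, 0, 0, 0.9, -9, 0, 0, 0, 1.2, -12, 0, 0, 0, 1.5, -15, 0, 0]

```text
clock: 36.92
ee_pos: [0.5462, 0.1614, 0.1272]
orientation: [0.037, 0.706, 0.037, -0.706]
contact_force: [0.5, 3.4, -0.4]
gripper_width: 0.0
```

```bash
python3 st.py 13
```

```text
36.925 [546.19 161.39 127.24] loc [ -9.06 185.16] F [ 0.52  3.38 -0.39] Floc [0.87 3.31]
```

View pics/w13.png

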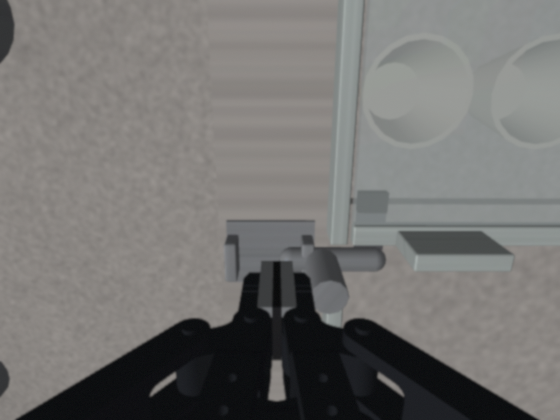

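>>> drive_tool:
  plan: [0, 0.3, -3, 0, 0, 0, 0.6, -6, 0, 0, 0, 0.8, -8, 0, 0, 0, 1, -10, 0, 0, 0, 1.2, -12, 0, 0]

```text
clock: 37.6
ee_pos: [0.5472, 0.1511, 0.1273]
orientation: [0.036, 0.706, 0.038, -0.706]
contact_force: [-1.0, 11.9, -0.5]
gripper_width: -0.0001
```

>>> drive_tool:
  plan: [0, 0.1, -1, 0, 0, 0, 0.2, -2, 0, 0, 0, 0.3, -3, 0, 0, 0, 0.4, -4, 0, 0, 0, 0.4, -4, 0, 0]

```text
clock: 38.22
ee_pos: [0.5472, 0.1505, 0.1275]
orientation: [0.034, 0.706, 0.04, -0.706]
contact_force: [-0.4, 19.9, 0.2]
gripper_width: 0.0001
```

```bash
python3 st.py 14
```

```text
38.225 [547.23 150.5  127.48] loc [ -9.16 174.22] F [-0.36 19.92  0.23] Floc [ 1.73 19.85]
```

View pics/w14.png

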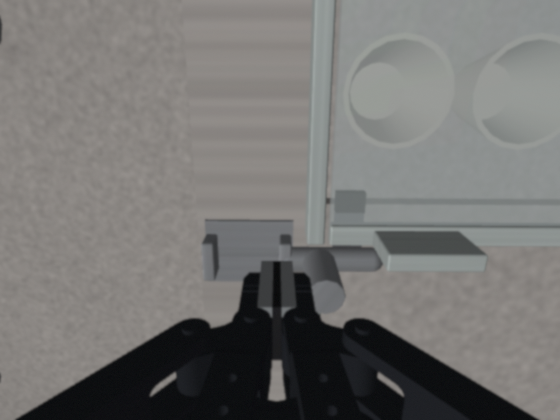

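Run:
```python
from h import *
th=.105;R=np.array([[np.cos(th),-np.sin(th)],[np.sin(th),np.cos(th)]])
def loc(W,n,u,v,z): w=ray(W,u,v,z)[:2]*1000;print(n,(R.T@(w-[574.6,-21.8])).round(1))
for k,u,v in [(12,345,294),(13,331,296),(14,330,294)]:
    W=pickle.load(open(f"w{k}.pkl","rb"));loc(W,f"knob{k}",u,v,.143)
W=pickle.load(open("w12.pkl","rb"));loc(W,"tongue12",396,258,.108)
W=pickle.load(open("w14.pkl","rb"));loc(W,"tongue14",380,258,.108);zoom(W,180,190,220,140,3.6,"pics/z14.png")
```

```text
knob12 [ -9.3 188.8]
knob13 [ -9.3 163.3]
knob14 [ -8.4 152.7]
tongue12 [-10.1 156.3]
tongue14 [ -9.7 123.1]
```

View pics/z14.png

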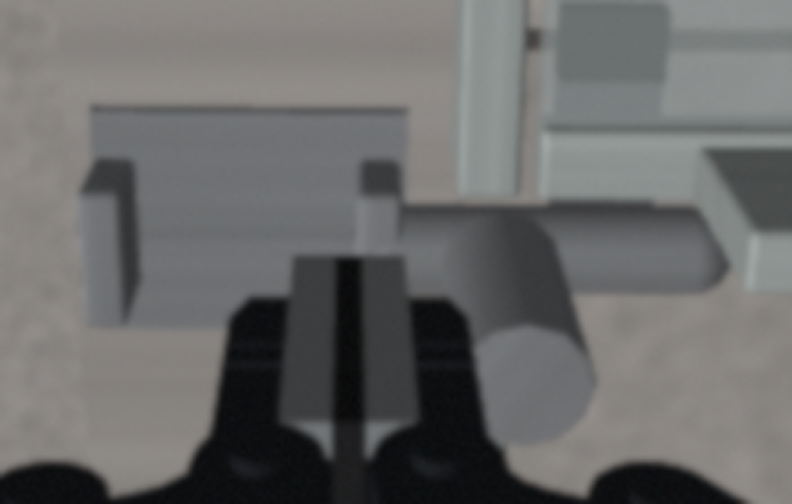

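>>> drive_tool:
  plan: [0, -0.4, 4, 0, 0, 0, -1.5, 14, 0, 0, 0, -3, 29, 0, 0, 0, -3, 29, 50, 0, 0, -3, 29, 90, 0]

```text
clock: 38.9
ee_pos: [0.5447, 0.175, 0.2186]
orientation: [0.037, 0.706, 0.037, -0.706]
contact_force: [1.1, -0.4, 0.5]
gripper_width: 0.0003
```

>>> drive_tool:
  plan: [0, -40, -20, 40, 0, 0, -80, -60, 60, 0, 0, -110, -100, 60, 0, 0, -110, -150, 60, 0, 0, -110, -150, 60, 0]

```text
clock: 39.52
ee_pos: [0.4346, 0.0223, 0.2775]
orientation: [0.036, 0.706, 0.035, -0.706]
contact_force: [-0.3, 0.2, -0.0]
gripper_width: 0.0004
```

```bash
python3 st.py 15
python3 - <<'E'
from station import env
from h import *
th=.105;R=np.array([[np.cos(th),-np.sin(th)],[np.sin(th),np.cos(th)]])
d=env.snapshot("top");cv2.imwrite("pics/top15.png",d["frame"])
d=env.snapshot("scene");cv2.imwrite("pics/scene15.png",cv2.resize(d["frame"][160:330,170:400],None,fx=3.4,fy=3.4,interpolation=cv2.INTER_CUBIC))
E
```

```text
39.525 [434.6   22.33 277.54] loc [-134.6    58.56] F [-0.32  0.25 -0.01] Floc [-0.29  0.28]
```

View pics/w15.png

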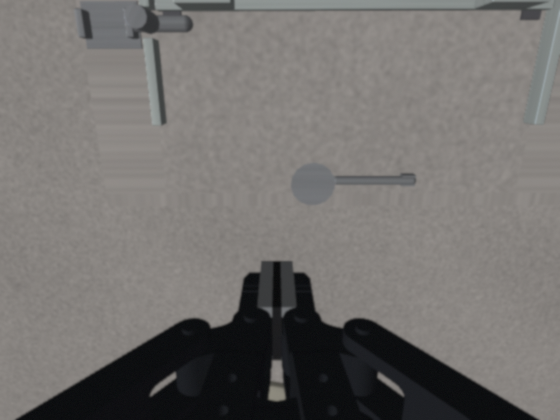

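View pics/scene15.png

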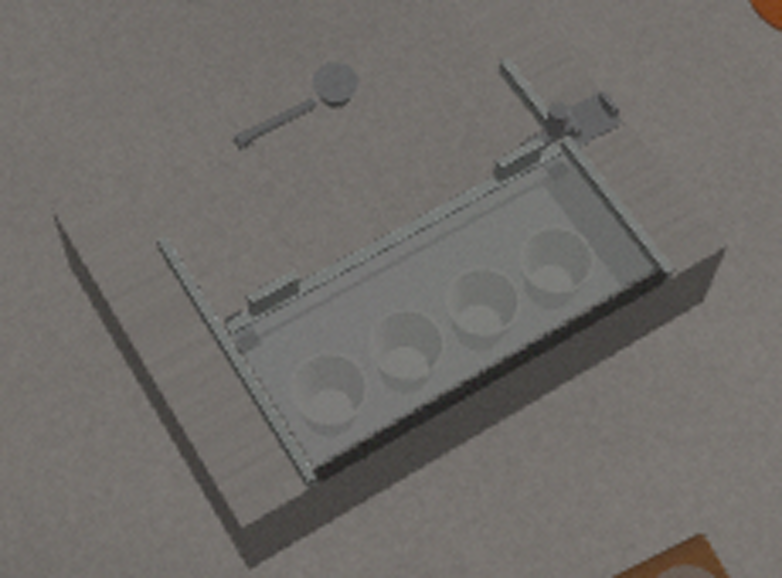

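View pics/top15.png

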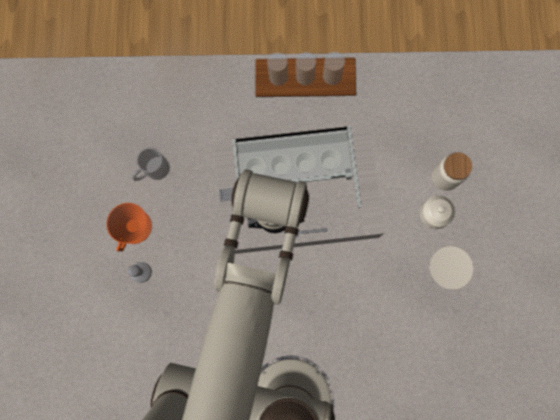

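```bash
python3 -c "
from station import env
print(env.sign_off(), env.sense()['clock'])"
```

```text
the job is handed in; nothing more can be done
the job is handed in; nothing more can be done
```

I pushed the door shut by its two tabs, working the ends in turn and keeping either end no more than about 9 mm ahead. I then pressed both ends against the buffers, slid the bolt across and handed the job in at about 39.5 s. No verdict was reported.

- **Pressing home:** My last readings were about 16.3 N on the left and 16.8 N on the right. The highest reading was about 17 N along the push, or about 18 N counting the vertical part, against the 20 N limit. These are readings at the ends of moves, not a continuous record. Neither end had sprung back when I touched it again.
- **Bolt:** It ran into its end stop, where I pressed with about 20 N on the knob. The travel measured about 36 mm from the knob and about 33 mm from the tongue, so the two disagree by 3 mm, but both are above the 30 mm needed.
- **Final pictures:** The door looks closed, the bolt lies behind its near edge, the scoop and the other things look unmoved, and the arm is clear.
- **Not confirmed:** The pictures can't show the 0.5 mm home position. I judged it from the push force and the roughly 3 N per mm rise on the buffer.

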